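# Release the drained plate and check it at the lamp

### The arm

A 6-joint arm with a two-finger parallel gripper is mounted at the origin on the work surface. World frame = base frame: x ahead of the robot, y to its left, z up, the work surface at z = 0. Lengths are in mm, angles in degrees, forces in N, time in s.
With the tool pointing down it reaches from about 350 to 850 mm from the base axis. Payload 8.1 kg.
Tool frame: the origin (TCP) lies between the finger pads; the fingertips stand 22 mm ahead of it and the grasp point (between the pads) lies 3 mm ahead of it; z points along the fingers, y is the line along which they close (so a half turn about z gives the same grasp; the last joint's range is limited). The gripper opens to 85 mm and grips with 20 to 120 N. Pads are 22 mm wide; open, the fingers measure 114 mm over their backs; the gripper's body (76 mm by 85 mm) begins 54 mm behind the grasp point. The pads swing forward as they close: fully open they stand 13 mm farther back than shut.
Start: joints at [68.044, 7.471, 85.268, -0, 87.261, -4.893], TCP at [176.029, 573.602, 253.292] pointing down, gripper open.
Joint ranges: [-169.43, 169.43], [-51.17, 129.36], [1.28, 143.12], [-76.62, 256.62], [0, 156.53], [-152.29, 152.29]. Speed limits (degrees/s): [136.94, 136.94, 159.86, 180, 180, 180].

### API

Orientations are given as [roll, pitch, yaw] about the fixed x, y, z axes, in that order (R = Rz(yaw) Ry(pitch) Rx(roll)).
In Python, from bench import r, vision gives the robot as it stands.
- The arm moves only by the tool step_arm, never from a script. Its argument "targets" is a list that holds one entry, the list of rows, each a list of 6 numbers: the shift along the world's x, y, z in mm, then the turn, a rotation vector about the world's x, y, z in rad. In form: [[[x, y, z, rx, ry, rz], ...]]. A call has 1 to 12 rows; each row is the pose to reach, as a shift and turn from the pose commanded when the call began; what a row does not reach only later rows make up. A row lasts 1/12 s, in which the tool goes at most 41.7 mm and 7.16 degrees, less where a joint would pass 70% of its speed; a pose out of reach is approached as far as the arm can. A call with a gripper value outside its range is refused whole. "fingers" is the gripper's target within -1 to 1 (shut at 1, half-way at 0, fully open at -1), set as the call begins (left out, the last holds). The fingers move at their own pace and stop on an object; "newtons" is the grip in N (left out, the last holds). Time passes only in rows, so rows that repeat a pose let the fingers close. It gives the time, the measured TCP pose, the force, the opening and the grip force at its end, in the units of the state.
- r.sense(): the state, without advancing time (a new reading comes with each control period).
- vision.snapshot(name): name is "scene" or "top"; returns a dict with "img" (384x512x3 uint8, blue, green, red), "mtx" (3x3 intrinsics, pixels), "eye" and "attitude" of the camera in the world. Camera axes: x right, y up, looking along -z (the intrinsics and any distortion apply to the point x, -y, -z); pixel columns grow to the right and rows downward; lengths in mm; the calibration is good to about 2 mm. A picture is of the moment at which its call begins. There is no depth.
- r.hand_in(): hands the job in; it is judged then, once.
The state is a dict: "time": time; "joint_pos": joint angles; "qd": joint speeds; "joint_efforts": joint torques, N m; "tool_pos": TCP position; "tcp_rot": TCP orientation; "ft_force": force on the tool from outside, world axes, zero at the start; "wrist_torque": the same for the moment, N m; "finger_gap": finger opening in mm; "grip_force": force on a finger pad.
Only numpy, scipy, OpenCV 4.12 (cv2) and the standard library are available. Lean on these libraries where they do the work, as an engineer would, in place of code of your own. Each camera call takes 0.05 s, during which the arm holds its last target. There are 200 camera calls.

### The job

Slide the drainer's retainer grip fully home to its end stop, pushing the stiff grey catch block along until it stands hard against the end post. Then lift the freed plate out and hold it still for two seconds at the viewing spot, centred before the lamp's round panel and parallel to it, its face to the lamp and its back about 90 mm from the panel. Finally stand it back in its slot as it was, leaving the retainer home and the other dishes and utensils where they are.

Things in the scene. Friction and masses are not known exactly. Their poses are not given: they have to be found in the camera images.
- rack: Steel plate drainer, fixed. Origin on the counter, x away from the robot, y along its rail, z up. Tray x -110..90, y -115..285 mm, 16 high. The plate slot leans 30 deg towards the robot: its up direction is u = (-0.5, 0, 0.866), its face normal n = (0.866, 0, 0.5) in rack axes. A 14 mm rail along y passes behind the plate at x -11, z 97, between posts at y -95 and 271, 109 high.
- slot (a point): Where the centre of the plate's back face rests, at (0, 0, 115) mm in rack axes; axes as the rack's. The plate's back lies on two wires 80 mm apart that end 20 mm up along u; its lower edge stands on two wires whose ends turn up 16 mm high, 32 mm in front of the back face. To take the plate out, draw it along u.
- grip (a point): Centre of the top end of the retainer's black grip. Axes: x = n, y = rack y, z = u (leans 30 deg like the plate). The grip is 40 mm (x) by 20 mm (y), free for 70 mm down from here. From its foot a steel arm 40 mm deep reaches 103 mm to -y over the plate's upper edge and bars its way. Both joints at 0: (-80, 115, 254) mm in rack axes; it slides along rack +y by the sum of both joints.
- latch (a joint): Travel of the retainer along rack +y relative to the grey catch block, in m, 0 to 0.08; starts at 0 to 0.012. About 2.5 N of drag. At 0.08 it meets the catch block: not yet the end stop.
- catch (a joint): Travel along rack +y of the grey catch block (30 x 20 x 35 mm, on the rail beyond the retainer), in m, 0 to 0.03; starts at 0 to 0.02. The retainer pushes it along against about 9 N of drag until at 0.03 it stands hard at the end post: the end stop, felt as a sharp rise above 9 N. Both parts stay where they are left.
- plate: Loose flat white stoneware plate, a disc 150 mm across, 10 mm thick at the rim, with a shallow well in its face; about 0.3 kg. Origin at the centre of its back face; z is its normal, out of the face. Starts in the drainer, z along n. Its upper 55 mm is free on both sides for a grasp across the thickness, once the retainer is home.
- view (a point): The viewing spot, in the air 90 mm in front of the centre of the lamp's round panel, 220 mm above the counter. Axes: x is the panel's axis, towards the panel (30 deg upward), y level, z up along the panel plane, leaning 30 deg towards the robot. The plate's back-face centre belongs here, plate z along this x: it leans as in the drainer.
- lamp: Aluminium task lamp, fixed, on the left or the right of the counter. Origin under its 130 mm base; a thin pole rises there to 310 mm. Its head, a disc 124 mm across and 22 thick, faces the robot side and 30 deg down; panel centre at x -72, z 265 mm in lamp axes, viewing spot at x -150, z 220.
- pot: Bystander: steel saucepan, 180 mm wide, 100 mm high, with a wooden handle 80 mm long. Origin at the centre of its underside.
- bowl_a: Bystander: upturned white rice bowl, 120 mm wide, 60 mm high. Origin at the centre of its underside (for the upturned bowl: of its foot, on top).
- bowl_b: Bystander: upturned white rice bowl, 120 mm wide, 60 mm high. Origin at the centre of its underside (for the upturned bowl: of its foot, on top).
- cup: Bystander: dark blue ceramic cup, 76 mm wide, 85 mm high. Origin at the centre of its underside.
- glass: Bystander: drinking glass, 66 mm wide, 80 mm high. Origin at the centre of its underside.
- spatula: Bystander: spatula with wooden handle, lying flat, 260 mm long. Origin at the centre of its underside; it lies along its x.
- spoon: Bystander: steel spoon, lying flat, 180 mm long. Origin at the centre of its underside; it lies along its x.
- plate_face (a point): Point on the plate's axis, 60 mm out from its back face on the face side (shows which way the face looks); axes as the plate's.
- slot_face (a point): Point fixed to the drainer, 60 mm from slot along n: where plate_face is while the plate stands in its slot; axes as the rack's.
Mind the look-alikes: they are no part of the job. Several things have the shape of the plate; the one meant has the colours described above.

How it is judged:
By the outcome, as a careful person would: the job done as asked, in the order asked, and still so for the second after the job is handed in, with the robot touching nothing.
It also fails if it takes over 69 s, if anything falls off the work surface, if the arm or the gripper's body presses on something with over 40 N, if the wrist force passes 120 N, or if a joint passes its speed limit or range.

## Working session

There is one attempt and no reset: what is moved stays moved. The work goes in short steps, Python scripts to look and compute and a tool call to move; the robot and the scene stay as the last step left them, time stands still between calls to the robot, and variables do not carry over. Pictures are saved under pics/ and viewed, at most 10 in all, crops included, and the job is handed in when it is done.

Besides the shell and the picture viewer there is one more tool, called after "Emit:" by a JSON object that holds its "name" and its "arguments", one argument or row to a line. step_arm: Moves the arm, as the interface text tells. Its arguments: {"type":"object","properties":{"targets":{"type":"array"},"fingers":{"type":"number"},"newtons":{"type":"number"}},"required":["targets"]}

```bash
ls; mkdir -p pics; python3 - <<'E'
from bench import r, vision
import cv2
print(r.sense())
for n in("scene","top"):
    s=vision.snapshot(n); cv2.imwrite(f"pics/{n}0.png",s["img"]); print(n,s["mtx"],s["eye"],s["attitude"],[k for k in s])
E
```

```text
pics
{'time': 0.0, 'joint_pos': array([ 6.80449762e+01,  7.51812835e+00,  8.53295788e+01,  1.37058924e-03,
        8.72611261e+01, -4.89368180e+00]), 'qd': array([-0.00186492,  0.01404463, -0.11143087, -0.05816556, -0.09964531,
        0.00597406]), 'joint_efforts': array([ 4.15105296e-04, -5.69375253e+01, -5.00582600e+01, -1.64774301e-04,
        1.37943242e-02,  2.52898792e-05]), 'tool_pos': array([175.82255612, 573.12626751, 252.21003464]), 'tcp_rot': array([-1.79891680e+02, -1.06481460e-02,  1.62938581e+02]), 'ft_force': array([ 0.82987521, -0.35752203,  0.62577905]), 'wrist_torque': array([-0.0332744 ,  0.04301409,  0.00234916]), 'grip_force': 0.0, 'finger_gap': 85.87882950690917}
scene [[397.89637107   0.         251.30877882]
 [  0.         397.89637107 196.48473397]
 [  0.           0.           1.        ]] [ 876.34316515 -439.69756004 1056.62451693] [34.11878084  0.69113442 41.93051615] ['img', 'mtx', 'eye', 'attitude']
top [[491.62577443   0.         256.11886967]
 [  0.         491.62577443 194.25307959]
 [  0.           0.           1.        ]] [ 3.16605421e+02 -6.55452089e-02  1.55084696e+03] [  5.72095751  -0.87963853 -89.05090755] ['img', 'mtx', 'eye', 'attitude']
```

View pics/scene0.png

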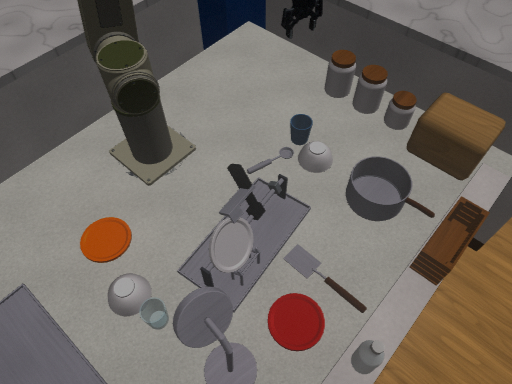

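View pics/top0.png

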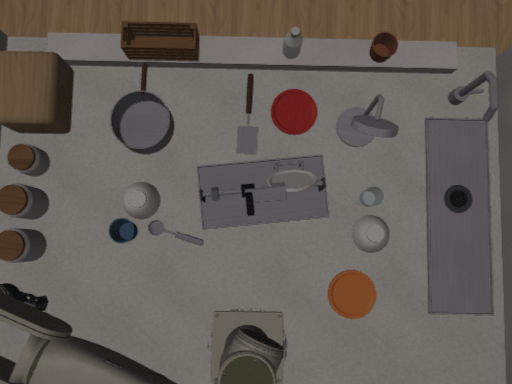

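The scene view shows the white plate standing at (232,244), with the grip at (255,206), another black item at (240,177) and the lamp head at (203,317). In the top view the plate is at (292,180), the tray spans (198..327, 157..228), and the lamp base is at (357,127). The look-alikes are the red plate at (294,111) and the orange plate at (352,294). The white one is the target, so I'll check it in a close crop.

```bash
cat > h.py <<'E'
import numpy as np, cv2
from scipy.spatial.transform import Rotation as R
def rotm(a): return R.from_euler('xyz',a,degrees=True).as_matrix()
def proj(s,P):
    c=(np.atleast_2d(P)-s["eye"])@rotm(s["attitude"])
    c=c*[1,-1,-1]; p=c@s["mtx"].T; return p[:,:2]/p[:,2:]
def ray(s,px):
    px=np.atleast_2d(px).astype(float)
    c=np.c_[px,np.ones(len(px))]@np.linalg.inv(s["mtx"]).T*[1,-1,-1]
    return c@rotm(s["attitude"]).T
def onz(s,px,z):
    d=ray(s,px); return s["eye"]+d*((z-s["eye"][2])/d[:,2])[:,None]
def tri(s1,p1,s2,p2):
    A=0;b=0
    for s,p in((s1,p1),(s2,p2)):
        d=ray(s,p)[0]; d/=np.linalg.norm(d); M=np.eye(3)-np.outer(d,d); A=A+M;b=b+M@s["eye"]
    return np.linalg.solve(A,b)
E
python3 - <<'E'
from h import *
from bench import vision
t=vision.snapshot("top"); s=vision.snapshot("scene")
a=cv2.resize(t["img"][100:240,190:410],None,fx=3.6,fy=3.6,interpolation=cv2.INTER_CUBIC); cv2.imwrite("pics/tc.png",a)
b=cv2.resize(s["img"][150:384,160:320],None,fx=2.5,fy=2.5,interpolation=cv2.INTER_CUBIC); 
b=cv2.resize(s["img"][150:384,160:320],None,fx=2.55,fy=2.55,interpolation=cv2.INTER_CUBIC);cv2.imwrite("pics/sc.png",b)
E
```

```text
(no output)
```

View pics/tc.png

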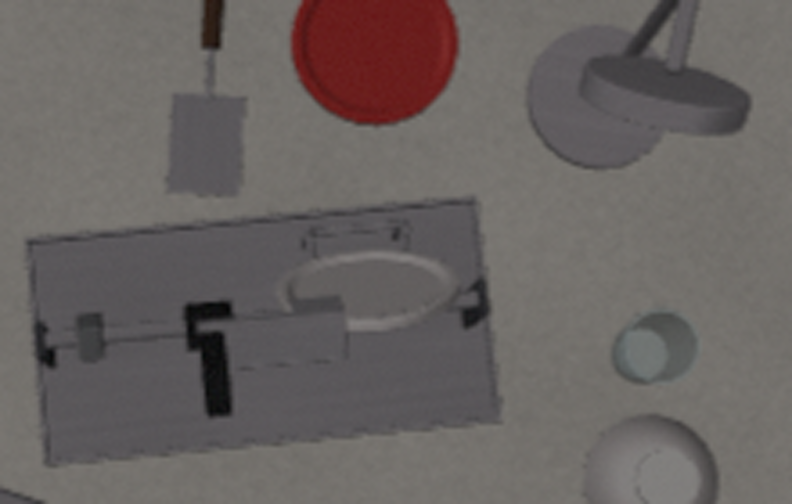

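View pics/sc.png

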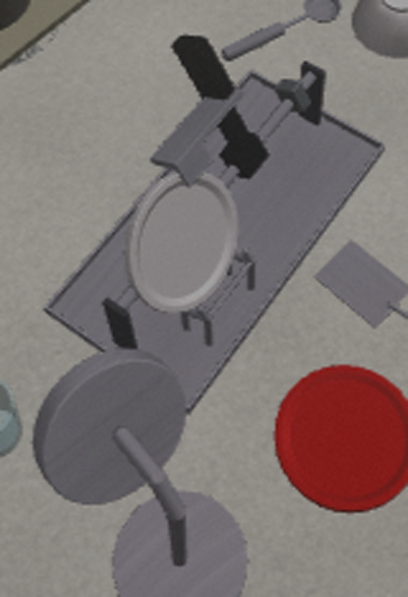

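```bash
cat > m.py <<'E'
from h import *
from bench import vision
from scipy.optimize import least_squares
t=vision.snapshot("top"); s=vision.snapshot("scene")
T=lambda a:np.array([190,100])+np.array(a)/3.6
S=lambda a:np.array([160,150])+np.array(a)/2.55
def W(p,P):
    c,n=np.cos(p[2]),np.sin(p[2]); P=np.atleast_2d(P)
    return np.c_[p[0]+c*P[:,0]-n*P[:,1],p[1]+n*P[:,0]+c*P[:,1],P[:,2]]
def fit(items,x0):
    f=lambda p:np.concatenate([(proj(v,W(p,P))-px).ravel() for v,P,px in items])
    q=least_squares(f,x0,loss='soft_l1'); print(q.x[:2],np.degrees(q.x[2]),f(q.x).reshape(-1,2).round(1).tolist()); return q.x
E
python3 - <<'E'
from m import *
C=[[90,285,16],[90,-115,16],[-110,-115,16],[-110,285,16]]
rk=fit([(t,C,T([[27,240],[474,199],[500,422],[48,466]])),(s,C,S([[384,148],[190,410],[48,311],[250,72]]))],[500,0,0])
B=[[-53,0,276]]
lp=fit([(t,[[0,0,8]],T([[599,97]])),(s,[[0,0,8]],S([[180,560]])),(t,B,T([[667,83]])),(s,B,S([[110,426]]))],[700,-250,0])
u=np.array([-.5,0,.866]);n=np.array([.866,0,.5]);y=np.array([0,1,0])
g0=np.array([-80,115,254])
ps=[g0-20*n+10*y,g0-20*n-10*y]
d=least_squares(lambda d:(proj(t,W(rk,np.array(ps)+d*y))-T([[207,417],[231,413]])).ravel(),[0.]);print("grip d",d.x,d.fun)
# plate edge points: top of plate centre  front
for nm,v,f in(("t",t,T),("s",s,S)):
    for P in([0,0,115],[0,75,115],[0,-75,115],list(np.array([0,0,115])+75*u)):
        p=proj(v,W(rk,[P]))[0]; print(nm,P,((p-[190,100])*3.6 if nm=="t" else (p-[160,150])*2.55).round())
    p=proj(v,W(rk,g0+d.x*y))[0]; print(nm,"grip",((p-[190,100])*3.6 if nm=="t" else (p-[160,150])*2.55).round())
    p=proj(v,W(lp,[[0,0,310]]))[0]; print(nm,"pole",((p-[190,100])*3.6 if nm=="t" else (p-[160,150])*2.55).round())
print("grip",W(rk,g0+d.x*y),"slot",W(rk,[0,0,115]),"view",W(lp,[-150,0,220]))
E
```

```text
[ 502.64541868 -124.25641171] 6.837574394987125 [[-1.4, -1.1], [0.3, -2.2], [0.5, -1.4], [-1.4, -0.6], [-0.3, -1.5], [-1.0, 0.6], [-2.5, -0.8], [-0.9, -1.0]]
[ 693.00233735 -337.83467439] -8.006640107038255 [[-0.5, 0.4], [-1.9, -0.8], [-0.1, -0.1], [0.8, 2.1]]
grip d [16.81712083] [-0.36532393  0.23414056  0.44890323  0.58077135]
t [0, 0, 115] [367. 291.]
t [0, 75, 115] [275. 300.]
t [0, -75, 115] [457. 282.]
t [np.float64(-37.5), np.float64(0.0), np.float64(179.95)] [379. 328.]
t grip [217. 392.]
t pole [688.   0.]
s [0, 0, 115] [179. 242.]
s [0, 75, 115] [221. 190.]
s [0, -75, 115] [134. 297.]
s [np.float64(-37.5), np.float64(0.0), np.float64(179.95)] [145. 192.]
s grip [186.  41.]
s pole [150. 473.]
grip [[407.52090303  -2.90123108 254.        ]] slot [[ 502.64541868 -124.25641171  115.        ]] view [[ 544.46454739 -316.94149481  220.        ]]
```

```bash
sed -i 's|^T=.*|T=lambda a:np.array([189.5,99.5])+(np.array(a)+.5)/3.6|;s|^S=.*|S=lambda a:np.array([159.5,149.5])+(np.array(a)+.5)/2.55|' m.py
python3 - <<'E'
from m import *
q=lambda a,b:print(tri(t,T([a]),s,S([b])).round(1),end='')
q([599,97],[180,559]);q([667,83],[110,426]);q([686,-8],[176,512])
# gray-ish dark mask of tray, lamp in top
for nm,v in(("t",t),("s",s)):
    g=v["img"].astype(int); hsv=cv2.cvtColor(v["img"],cv2.COLOR_BGR2HSV)
    rng=(slice(100,230),slice(190,410)) if nm=="t" else (slice(150,384),slice(160,300))
    b=g[rng]; d=(b[...,0]-b[...,1]); m=((d>=2)).astype(np.uint8)  # bluish-grey steel vs greenish counter
    m=cv2.morphologyEx(m,cv2.MORPH_CLOSE,np.ones((5,5)));m=cv2.morphologyEx(m,cv2.MORPH_OPEN,np.ones((5,5)))
    cs,_=cv2.findContours(m,cv2.RETR_EXTERNAL,cv2.CHAIN_APPROX_NONE)
    for c in sorted(cs,key=cv2.contourArea)[-4:]:
        if cv2.contourArea(c)<300: continue
        c=c+[rng[1].start,rng[0].start]
        ap=cv2.approxPolyDP(c,4,True)[:,0].tolist()
        print(nm,cv2.contourArea(c),cv2.minAreaRect(c) ,cv2.boxPoints(cv2.minAreaRect(c)).round(1).tolist(),ap)
C=[[90,285,16],[90,-115,16],[-110,-115,16],[-110,285,16]]
print(T([[27,240],[474,199],[500,422],[48,466]]).round(1).tolist())
rk=fit([(t,C,T([[27,240],[474,199],[500,422],[48,466]]))],[500,0,0])
rk=fit([(s,C,S([[384,148],[190,410],[48,311],[250,72]]))],[500,0,0])
E
```

```text
[ 695.7 -336.6   10.4][ 638.6 -328.8  283.7][ 714.3 -342.9  270.8]t 472.0 ((246.5, 139.5), (27.0, 19.0), 90.0) [[237.0, 126.0], [256.0, 126.0], [256.0, 153.0], [237.0, 153.0]] [[238, 126], [237, 152], [255, 153], [256, 127]]
t 1492.0 ((365.2506103515625, 123.47399139404297), (38.59776306152344, 57.830772399902344), 72.75853729248047) [[331.8999938964844, 113.5999984741211], [387.1000061035156, 96.5], [398.6000061035156, 133.3000030517578], [343.3999938964844, 150.5]] [[337, 122], [339, 136], [352, 145], [396, 132], [396, 125], [359, 107], [343, 112]]
t 7689.5 ((262.6688232421875, 192.23117065429688), (64.46804809570312, 126.75747680664062), 84.62329864501953) [[196.5, 166.10000610351562], [322.70001220703125, 154.1999969482422], [328.79998779296875, 218.39999389648438], [202.60000610351562, 230.3000030517578]] [[321, 155], [198, 166], [203, 229], [327, 216]]
s 12667.5 ((230.7149658203125, 275.90557861328125), (103.78285217285156, 219.51759338378906), 15.993582725524902) [[150.60000610351562, 367.1000061035156], [211.10000610351562, 156.10000610351562], [310.79998779296875, 184.6999969482422], [250.39999389648438, 395.70001220703125]] [[284, 177], [277, 182], [257, 179], [249, 188], [239, 188], [221, 209], [222, 219], [179, 268], [196, 289], [175, 311], [177, 336], [192, 347], [219, 341], [205, 363], [206, 383], [254, 383], [253, 356], [244, 346], [228, 342], [224, 331], [232, 312], [299, 226], [299, 199], [285, 192]]
[[197.1, 166.3], [321.3, 154.9], [328.5, 216.9], [203.0, 229.1]]
[ 499.23683609 -124.83566579] 6.509500286046944 [[-0.7, -0.2], [1.0, -0.6], [0.8, 0.3], [-1.1, 0.4]]
[ 505.07468008 -123.45631905] 2166.885721012267 [[0.7, -0.9], [0.2, 1.3], [-1.4, -0.2], [0.1, -0.4]]
```

```bash
cat > plan.py <<'E'
from h import *
from bench import r
RK=np.array([502,-124.2,0]);RY=6.7;LP=np.array([694.5,-337.2,0]);LY=-7.8
Rr=rotm([0,0,RY]);Rl=rotm([0,0,LY])
u=np.array([-.5,0,.866]);n=np.array([.866,0,.5]);ey=np.array([0,1.,0])
Og=np.c_[np.cross(ey,-u),ey,-u]      # grip grasp, rack axes
Op=np.c_[np.cross(n,-u),n,-u]        # plate grasp
def rel(P,O,P0=None,O0=None):
    q=r.sense()
    P0=q["tool_pos"] if P0 is None else P0
    O0=rotm(q["tcp_rot"]) if O0 is None else O0
    print((np.asarray(P)-P0).round(1), R.from_matrix(O@O0.T).as_rotvec().round(3))
E
python3 - <<'E'
from plan import *
g=RK+Rr@np.array([-80,115+16.8,254]); a=g+60*(Rr@u); b=g-22*(Rr@u)
P0=[176.03,573.6,253.29];O0=rotm([180,0,162.94])
rel(a,Rr@Og,P0,O0); print(g,a,b-a, Rr@ey)
E
```

```text
[ 201.3 -579.7   52.7] [-0.048 -0.525  0.405]
[407.16914489  -2.63376736 254.        ] [377.3740254   -6.13388947 305.96      ] [ 40.71999663   4.78350022 -71.012     ] [-0.11667074  0.99317065  0.        ]
```

Emit:
{"name": "step_arm", "arguments": {
  "targets": [
    [[10, -30, 30, 0, -0.05, 0.04], [25, -65, 60, -0.005, -0.12, 0.08], [40, -100, 85, -0.01, -0.18, 0.12], [55, -140, 100, -0.01, -0.22, 0.16], [70, -180, 110, -0.02, -0.28, 0.2], [85, -220, 115, -0.02, -0.32, 0.24], [100, -260, 115, -0.03, -0.38, 0.28], [115, -300, 115, -0.03, -0.42, 0.32], [130, -340, 115, -0.04, -0.46, 0.36], [145, -380, 112, -0.045, -0.5, 0.39], [160, -420, 108, -0.048, -0.525, 0.405], [172, -458, 105, -0.048, -0.525, 0.405]]
  ],
  "fingers": -1,
  "newtons": 40
}}

```text
time: 1.4
tool_pos: [369.3, 176.3, 368.5]
tcp_rot: [-179.1, 28.6, -173.1]
ft_force: [-0.6, 0.8, 0.2]
finger_gap: 85.3
grip_force: 0.0
```

Emit:
{"name": "step_arm", "arguments": {
  "targets": [
    [[10, -40, 0, 0, 0, 0], [20, -80, -10, 0, 0, 0], [29, -122, -25, 0, 0, 0], [29, -122, -52, 0, 0, 0], [29, -122, -52, 0, 0, 0], [29, -122, -52, 0, 0, 0]]
  ]
}}

```text
time: 1.9
tool_pos: [421.8, 58.1, 319.1]
tcp_rot: [-179.2, 27.2, -173.6]
ft_force: [0.4, 0.8, 1.4]
finger_gap: 85.6
grip_force: 0.0
```

```bash
python3 - <<'E'
from plan import *
from bench import vision
print(r.sense())
t=vision.snapshot("top");s=vision.snapshot("scene")
a=cv2.resize(t["img"][140:240,190:310],None,fx=4,fy=4,interpolation=cv2.INTER_CUBIC)
b=cv2.resize(s["img"][150:250,200:280],None,fx=4,fy=4,interpolation=cv2.INTER_CUBIC)
cv2.imwrite("pics/g1.png",np.hstack([a,b]))
E
```

```text
{'time': 1.9, 'joint_pos': array([ -1.1996133 , -51.0777298 , 127.08256875,   2.70346047,
        76.95217898, -97.37921509]), 'qd': array([ 3.93659597, -0.76602505, -3.63528577, -0.3219477 ,  0.83780941,
        2.10714933]), 'joint_efforts': array([ -1.92466155, -12.13156968, -52.60561824,   0.40091489,
        -3.66711795,  -0.68060523]), 'tool_pos': array([421.78752517,  58.13366259, 319.09599156]), 'tcp_rot': array([-179.16436712,   27.16338898, -173.59552561]), 'ft_force': array([0.38776605, 0.77805858, 1.43703624]), 'wrist_torque': array([0.004362  , 0.20236378, 0.007031  ]), 'grip_force': 0.0, 'finger_gap': 85.60564514665005}
```

View pics/g1.png

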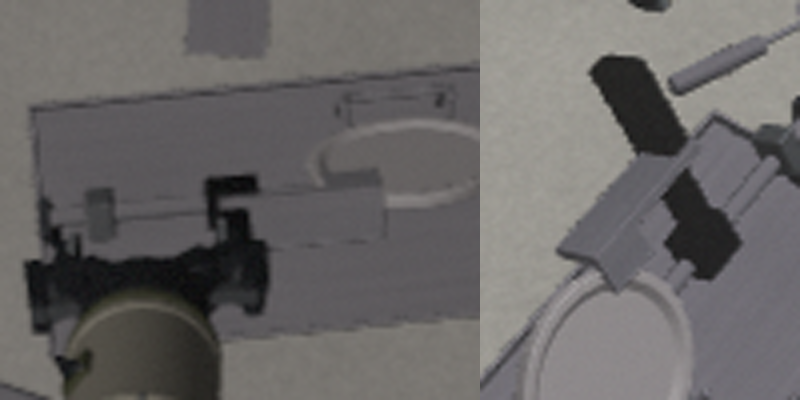

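The top part of the picture shows the gripper at around (150,270), beside the black grip; the gripper is not in the scene part. Joint 2 is at its limit because the tilted tool is too close in, so I'll straighten the tool for the grip.

Emit:
{"name": "step_arm", "arguments": {
  "targets": [
    [[0, 0, 0, -0.01, 0.1, 0], [0, 0, 0, -0.02, 0.2, 0], [0, 0, 0, -0.03, 0.3, 0], [0, -30, 0, -0.04, 0.34, 0], [0, -60, 0, -0.04, 0.34, 0], [0, -60, 0, -0.04, 0.34, 0], [0, -60, 0, -0.04, 0.34, 0]]
  ]
}}

```text
time: 2.58
tool_pos: [423.3, 0.2, 323.4]
tcp_rot: [-179.1, 7.9, -173.3]
ft_force: [0.5, -0.5, -0.5]
finger_gap: 85.4
grip_force: 0.0
```

```bash
python3 - <<'E'
from plan import *
q=r.sense();print(q["joint_pos"].round(2),q["tool_pos"].round(1),q["tcp_rot"].round(2),q["qd"].round(1))
E
```

```text
[  -7.8   -29.92  111.01    1.07   91.   -104.31] [4.233e+02 2.000e-01 3.234e+02] [-179.07    7.93 -173.33] [ 1.8 -1.1  0.9  0.6 -0.1  1. ]
```

Emit:
{"name": "step_arm", "arguments": {
  "targets": [
    [[-4, -1, -30, 0, 0, 0], [-4, -1, -60, 0, 0, 0], [-4, -1, -88, 0, 0, 0], [-4, -1, -88, 0, 0, 0], [-4, -1, -88, 0, 0, 0]]
  ]
}}

```text
time: 3.0
tool_pos: [417.9, 0.4, 233.8]
tcp_rot: [-179.1, 7.7, -173.2]
ft_force: [-0.1, -0.6, 1.3]
finger_gap: 85.3
grip_force: 0.0
```

Emit:
{"name": "step_arm", "arguments": {
  "targets": [
    [[0, 0, 0, 0, 0, 0], [0, 0, 0, 0, 0, 0], [0, 0, 0, 0, 0, 0], [0, 0, 0, 0, 0, 0], [0, 0, 0, 0, 0, 0], [0, 0, 0, 0, 0, 0], [0, 0, 0, 0, 0, 0], [0, 0, 0, 0, 0, 0]]
  ],
  "fingers": 1,
  "newtons": 40
}}

```text
time: 3.67
tool_pos: [418.9, -1.3, 234.7]
tcp_rot: [-179.1, 7.9, -173.4]
ft_force: [-1.5, -1.5, 5.7]
finger_gap: 19.4
grip_force: 44.5
```

```bash
python3 - <<'E'
from plan import *
q=r.sense();print(q["joint_pos"].round(2),q["tool_pos"].round(1),q["tcp_rot"].round(2),q["ft_force"],q["finger_gap"],q["grip_force"])
from scipy.optimize import least_squares
D=[([7.518,85.33,87.26],[175.8,573.1,252.2]),([-51.08,127.08,76.95],[421.8,58.13,319.1]),([-29.92,111.01,91.0],[423.3,.2,323.4]),(q["joint_pos"][[1,2,4]],q["tool_pos"])]
def f(p):
    e=[]
    for j,P in D:
        a=np.radians(np.cumsum(j)); L1,L2,T,h,d=p
        rr=np.sqrt(P[0]**2+P[1]**2-54**2)
        e+=[L1*np.sin(a[0])+L2*np.sin(a[1])+T*np.sin(a[2])+d-rr, h+L1*np.cos(a[0])+L2*np.cos(a[1])+T*np.cos(a[2])-P[2]]
    return e
s=least_squares(f,[400,400,250,200,0]);print(s.x,np.round(s.fun,1))
E
```

```text
[  -8.14  -30.1   120.27    1.17   81.99 -104.81] [418.9  -1.3 234.7] [-179.12    7.88 -173.35] [-1.47040974 -1.53746121  5.71343264] 19.400279359822463 44.46019470691681
[362.62049493 543.7449271  372.31458252 292.10258076   7.45387108] [ 0.2  0.1 -0.1  0.8 -4.8 -1.6  4.7  0.7]
```

Emit:
{"name": "step_arm", "arguments": {
  "targets": [
    [[-0.8, 6.5, 0, 0, 0, 0], [-1.5, 13, 0, 0, 0, 0], [-2.3, 19.5, 0, 0, 0, 0], [-3, 26, 0, 0, 0, 0], [-3.8, 32.5, 0, 0, 0, 0], [-4.6, 39, 0, 0, 0, 0], [-5.3, 45.5, 0, 0, 0, 0], [-6.1, 52, 0, 0, 0, 0], [-6.8, 58, 0, 0, 0, 0], [-7.5, 64, 0, 0, 0, 0], [-8.2, 70, 0, 0, 0, 0], [-8.7, 74, 0, 0, 0, 0]]
  ]
}}

```text
time: 4.67
tool_pos: [410.4, 72.3, 234.6]
tcp_rot: [-179.0, 7.9, -173.4]
ft_force: [1.6, -9.1, 4.2]
finger_gap: 19.9
grip_force: 46.6
```

Emit:
{"name": "step_arm", "arguments": {
  "targets": [
    [[-0.3, 2.5, 0, 0, 0, 0], [-0.6, 5, 0, 0, 0, 0], [-0.9, 7.5, 0, 0, 0, 0], [-1.1, 9.5, 0, 0, 0, 0], [-1.1, 9.5, 0, 0, 0, 0]]
  ]
}}

```text
time: 5.08
tool_pos: [409.4, 81.6, 234.6]
tcp_rot: [-179.0, 7.9, -173.4]
ft_force: [0.6, -7.6, 5.3]
finger_gap: 19.3
grip_force: 46.6
```

Emit:
{"name": "step_arm", "arguments": {
  "targets": [
    [[-0.2, 1.5, 0, 0, 0, 0], [-0.4, 3, 0, 0, 0, 0], [-0.5, 4.5, 0, 0, 0, 0], [-0.7, 6, 0, 0, 0, 0]]
  ]
}}

```text
time: 5.42
tool_pos: [408.7, 87.2, 234.6]
tcp_rot: [-179.0, 7.9, -173.4]
ft_force: [1.4, -8.9, 3.5]
finger_gap: 19.4
grip_force: 47.1
```

Emit:
{"name": "step_arm", "arguments": {
  "targets": [
    [[-0.1, 1, 0, 0, 0, 0], [-0.2, 2, 0, 0, 0, 0], [-0.3, 3, 0, 0, 0, 0]]
  ]
}}

```text
time: 5.67
tool_pos: [408.4, 90.2, 234.6]
tcp_rot: [-179.0, 7.9, -173.4]
ft_force: [1.0, -9.3, 5.1]
finger_gap: 19.6
grip_force: 47.1
```

Emit:
{"name": "step_arm", "arguments": {
  "targets": [
    [[-0.1, 1, 0, 0, 0, 0], [-0.2, 2, 0, 0, 0, 0], [-0.3, 3, 0, 0, 0, 0]]
  ]
}}

```text
time: 5.92
tool_pos: [408.1, 93.2, 234.6]
tcp_rot: [-179.0, 7.9, -173.4]
ft_force: [0.3, -8.7, 5.0]
finger_gap: 19.7
grip_force: 47.1
```

Emit:
{"name": "step_arm", "arguments": {
  "targets": [
    [[-0.1, 1, 0, 0, 0, 0], [-0.2, 2, 0, 0, 0, 0]]
  ]
}}

```text
time: 6.08
tool_pos: [408.0, 93.8, 234.5]
tcp_rot: [-178.8, 7.9, -173.4]
ft_force: [1.7, -21.7, 4.2]
finger_gap: 19.4
grip_force: 51.8
```

Emit:
{"name": "step_arm", "arguments": {
  "targets": [
    [[-0.1, 0.7, 0, 0, 0, 0], [-0.1, 0.7, 0, 0, 0, 0]]
  ]
}}

```text
time: 6.25
tool_pos: [408.0, 93.8, 234.5]
tcp_rot: [-178.7, 7.9, -173.4]
ft_force: [2.3, -22.0, 4.2]
finger_gap: 19.5
grip_force: 53.3
```

Emit:
{"name": "step_arm", "arguments": {
  "targets": [
    [[0.1, -1.5, 0, 0, 0, 0], [0.1, -1.5, 0, 0, 0, 0], [0.1, -1.5, 0, 0, 0, 0], [0.1, -1.5, 0, 0, 0, 0], [0.1, -1.5, 0, 0, 0, 0], [0.1, -1.5, 0, 0, 0, 0]]
  ],
  "fingers": -1
}}

```text
time: 6.75
tool_pos: [407.1, 95.6, 233.6]
tcp_rot: [-179.1, 7.8, -173.3]
ft_force: [0.1, -0.1, 0.5]
finger_gap: 85.1
grip_force: 0.0
```

Emit:
{"name": "step_arm", "arguments": {
  "targets": [
    [[0, -1.5, 30, 0, 0, 0], [0, -1.5, 60, 0, 0, 0], [0, -1.5, 90, 0, 0, 0], [10, -40, 95, 0, 0, 0], [20, -80, 95, 0, 0, 0], [30, -120, 95, 0, 0, 0], [40, -160, 95, 0, 0, 0], [40, -160, 95, 0, 0, 0], [40, -160, 95, 0, 0, 0]]
  ]
}}

```text
time: 7.5
tool_pos: [447.1, -66.8, 328.3]
tcp_rot: [-179.1, 7.7, -173.6]
ft_force: [0.1, 1.1, 0.9]
finger_gap: 85.4
grip_force: 0.0
```

```bash
cat > crop.py <<'E'
from h import *
from bench import vision
def comp(name,tb,sb,f):
    t=vision.snapshot("top");s=vision.snapshot("scene")
    z=lambda v,b:cv2.resize(v["img"][b[1]:b[3],b[0]:b[2]],None,fx=f,fy=f,interpolation=cv2.INTER_CUBIC)
    cv2.imwrite(name,np.hstack([z(t,tb),z(s,sb)]))
E
python3 - <<'E'
from plan import *
from crop import comp
q=r.sense();print(q["joint_pos"].round(2),q["tool_pos"].round(1),q["tcp_rot"].round(2),q["ft_force"],q["finger_gap"])
comp("pics/home.png",(190,90,300,230),(165,215,275,384)[:1]+(170,)+(255,)+(310,),4)
E
```

```text
[ -16.69  -24.6   106.78    2.22   90.36 -112.87] [447.1 -66.8 328.3] [-179.13    7.74 -173.61] [0.11041214 1.05763844 0.89873877] 85.38500454137677
```

View pics/home.png

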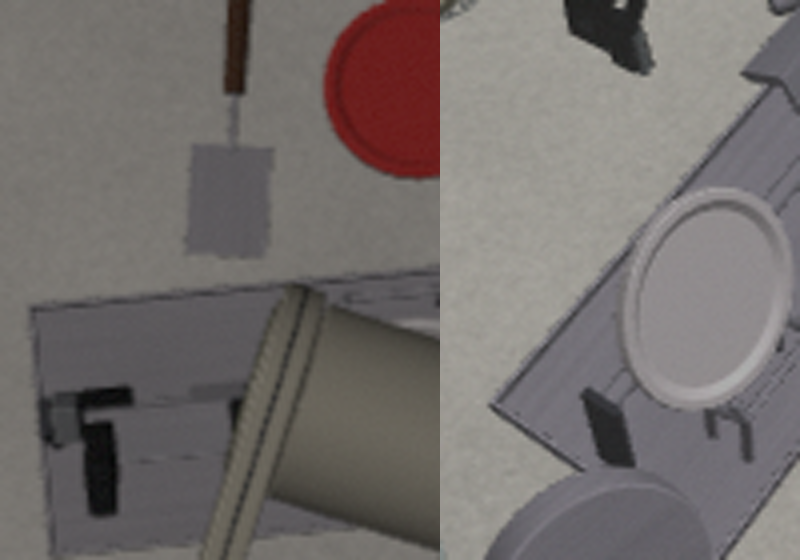

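The retainer is home: the grey block stands against the end post at (65,418) in the top part, and the plate at (708,298) in the scene part is free. Next comes the plate grasp.

```bash
python3 - <<'E'
from plan import *
from bench import vision
s=vision.snapshot("scene")
px=np.array([164.5+268.5/4,169.5+298.5/4])
for Y in(-124.2,-122):
    for X in(499,502,505): print(X,Y,proj(s,np.array([X,Y,0])+Rr@(np.array([0,0,115])+10*n))[0].round(2),px)
RK=np.array([502,-122.5,0])
pl=RK+Rr@np.array([0,0,115]); mid=pl+5*(Rr@n)
tcp=mid+53*(Rr@u); print("grasp tcp",tcp.round(1)," u",(Rr@u).round(3)," n",(Rr@n).round(3))
rel(tcp+[0,0,90],Rr@Op)
E
```

```text
499 -124.2 [231.71 244.71] [231.625 244.125]
502 -124.2 [232.54 245.39] [231.625 244.125]
505 -124.2 [233.37 246.07] [231.625 244.125]
499 -122 [232.29 244.15] [231.625 244.125]
502 -122 [233.12 244.83] [231.625 244.125]
505 -122 [233.95 245.51] [231.625 244.125]
grasp tcp [ 480.  -125.1  163.4]  u [-0.497 -0.058  0.866]  n [0.86  0.101 0.5  ]
[ 32.9 -61.3 -75.3] [ 0.556 -0.253 -1.491]
```

Emit:
{"name": "step_arm", "arguments": {
  "targets": [
    [[2, -5, 0, 0.043, -0.019, -0.115], [4, -10, 0, 0.086, -0.039, -0.229], [6, -15, 0, 0.128, -0.058, -0.344], [8, -20, 0, 0.171, -0.078, -0.459], [10, -25, 0, 0.214, -0.097, -0.573], [12, -30, 0, 0.257, -0.117, -0.688], [14, -35, 0, 0.299, -0.136, -0.803], [16, -40, 0, 0.342, -0.156, -0.918], [18, -45, 0, 0.385, -0.175, -1.032], [20, -50, 0, 0.428, -0.195, -1.147], [20, -55, 0, 0.47, -0.214, -1.262], [20, -58, 0, 0.513, -0.234, -1.376]]
  ]
}}

```text
time: 8.65
tool_pos: [467.5, -121.2, 328.9]
tcp_rot: [151.5, 2.1, 103.1]
ft_force: [0.4, -0.4, -0.6]
finger_gap: 85.3
grip_force: 0.0
```

```bash
python3 - <<'E'
from plan import *
q=r.sense();print(q["joint_pos"].round(2),q["tool_pos"].round(1))
rel(np.array([465.5,-125.6,228.4]),Rr@Op)
E
```

```text
[-34.46 -36.85 118.82  19.82  77.26 -48.93] [ 467.5 -121.2  328.9]
[  -2.    -4.4 -100.5] [ 0.041 -0.019 -0.111]
```

Emit:
{"name": "step_arm", "arguments": {
  "targets": [
    [[0, -2, 0, 0.041, -0.019, -0.111], [0, -4, -30, 0.041, -0.019, -0.111], [-1, -4, -65, 0.041, -0.019, -0.111], [-2, -4, -100, 0.041, -0.019, -0.111], [-2, -4, -100, 0.041, -0.019, -0.111], [-2, -4, -100, 0.041, -0.019, -0.111]]
  ]
}}

```text
time: 9.15
tool_pos: [464.4, -124.4, 227.0]
tcp_rot: [150.2, -0.1, 97.0]
ft_force: [0.2, -0.3, 0.9]
finger_gap: 85.6
grip_force: 0.0
```

```bash
python3 - <<'E'
from plan import *
q=r.sense();print(q["joint_pos"].round(2),q["tool_pos"].round(1))
rel(np.array([477.5,-125.6,163.4]),Rr@Op)
E
```

```text
[-35.15 -37.51 130.07  21.42  66.05 -47.18] [ 464.4 -124.4  227. ]
[ 13.1  -1.2 -63.6] [-0.    -0.004 -0.005]
```

Emit:
{"name": "step_arm", "arguments": {
  "targets": [
    [[5, -1, -20, 0, 0, 0], [9, -1, -40, 0, 0, 0], [13, -1, -62, 0, 0, 0], [13, -1, -62, 0, 0, 0], [13, -1, -62, 0, 0, 0]]
  ]
}}

```text
time: 9.57
tool_pos: [479.1, -127.3, 168.8]
tcp_rot: [150.0, 0.1, 96.9]
ft_force: [0.0, 0.5, -0.8]
finger_gap: 85.2
grip_force: 0.0
```

Emit:
{"name": "step_arm", "arguments": {
  "targets": [
    [[0, 0, 0, 0, 0, 0], [0, 0, 0, 0, 0, 0], [0, 0, 0, 0, 0, 0], [0, 0, 0, 0, 0, 0], [0, 0, 0, 0, 0, 0], [0, 0, 0, 0, 0, 0], [0, 0, 0, 0, 0, 0], [0, 0, 0, 0, 0, 0], [0, 0, 0, 0, 0, 0]]
  ],
  "fingers": 1,
  "newtons": 30
}}

```text
time: 10.32
tool_pos: [478.0, -127.8, 166.9]
tcp_rot: [150.1, 0.1, 96.9]
ft_force: [-5.0, 0.0, 3.9]
finger_gap: 9.5
grip_force: 32.8
```

```bash
python3 - <<'E'
from plan import *
q=r.sense();print(q["joint_pos"].round(2),q["tool_pos"].round(1),q["tcp_rot"],q["wrist_torque"])
E
```

```text
[-34.19 -31.48 132.78  22.78  57.33 -49.86] [ 478.  -127.8  166.9] [1.50094724e+02 1.33861739e-01 9.68597573e+01] [-0.10490644  0.77396623 -0.02255092]
```

Emit:
{"name": "step_arm", "arguments": {
  "targets": [
    [[-2, -0.2, 3.5, 0, 0, 0], [-5, -0.6, 8.7, 0, 0, 0], [-8, -0.9, 13.9, 0, 0, 0], [-11, -1.3, 19.1, 0, 0, 0], [-14, -1.6, 24.2, 0, 0, 0], [-17, -2, 29.4, 0, 0, 0], [-20, -2, 35, 0, 0, 0], [-23, -3, 40, 0, 0, 0], [-23, -3, 50, 0, 0, 0], [-23, -3, 60, 0, 0, 0], [-20, -3, 70, 0, 0, 0], [-20, -3, 70, 0, 0, 0]]
  ],
  "newtons": 40
}}

```text
time: 11.32
tool_pos: [459.8, -131.4, 240.6]
tcp_rot: [149.8, 0.3, 96.8]
ft_force: [0.6, 0.3, -1.6]
finger_gap: 9.8
grip_force: 39.5
```

```bash
python3 - <<'E'
from plan import *
q=r.sense();print(q["joint_pos"].round(2),q["tool_pos"].round(1),q["tcp_rot"],q["ft_force"],q["finger_gap"])
# tool pose for the view: plate back centre = view ; tool offset in plate frame: n +5, u +57, y -2.5
v=LP+Rl@np.array([-150,0,220]); O=Rl@Op
tcp=v+Rl@(5*n+57*u-2.5*ey); print("view tcp",tcp); rel(tcp,O)
E
```

```text
[-36.58 -38.78 129.53  21.7   67.71 -47.96] [ 459.8 -131.4  240.6] [149.83752461   0.29774974  96.83998049] [ 0.60341757  0.29262916 -1.60322722] 9.779297132941883
view tcp [ 521.60215969 -316.03928835  271.862     ]
[  61.8 -184.6   31.3] [ 0.005  0.003 -0.256]
```

Emit:
{"name": "step_arm", "arguments": {
  "targets": [
    [[0, -10, 8, 0, 0, -0.02], [0, -25, 15, 0, 0, -0.04], [5, -42, 22, 0, 0, -0.07], [8, -60, 31, 0, 0, -0.1], [12, -78, 31, 0, 0, -0.13], [16, -96, 31, 0, 0, -0.15], [22, -114, 31, 0, 0, -0.18], [28, -132, 31, 0, 0, -0.2], [35, -150, 31, 0, 0, -0.22], [42, -165, 31, 0, 0, -0.24], [48, -178, 31, 0, 0, -0.256], [52, -185, 31, 0, 0, -0.256]]
  ]
}}

```text
time: 12.32
tool_pos: [510.3, -317.3, 267.2]
tcp_rot: [150.1, 0.1, 82.1]
ft_force: [0.5, 0.2, -3.9]
finger_gap: 9.6
grip_force: 39.4
```

Emit:
{"name": "step_arm", "arguments": {
  "targets": [
    [[4, 0, 0, 0, 0, 0], [8, 0, 0, 0, 0, 0], [10, 0, 0, 0, 0, 0], [10, 0, 0, 0, 0, 0], [10, 0, 0, 0, 0, 0]]
  ]
}}

```text
time: 12.73
tool_pos: [520.3, -314.9, 267.8]
tcp_rot: [150.1, 0.1, 82.3]
ft_force: [-0.4, -1.1, -4.4]
finger_gap: 9.4
grip_force: 39.4
```

```bash
python3 - <<'E'
from plan import *
from crop import comp
q=r.sense();print(q["joint_pos"].round(2),q["tool_pos"].round(1),q["tcp_rot"],q["ft_force"],q["finger_gap"])
comp("pics/view.png",(300,80,415,190),(150,260,265,384)[:2]+(230,370),4) if 0 else comp("pics/view.png",(320,80,410,190),(160,270,260,380),4.2)
E
```

```text
[-46.14 -14.53 109.63  20.42  62.12 -44.39] [ 520.3 -314.9  267.8] [1.50073083e+02 1.18316226e-01 8.22510588e+01] [-0.39829837 -1.14299502 -4.36474888] 9.405521958238271
```

View pics/view.png

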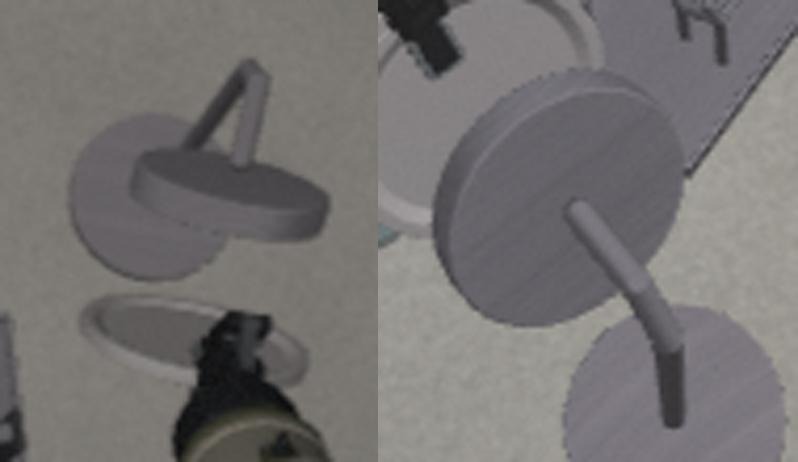

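The top part shows the plate at (195,340) in front of the lamp head at (230,190). In the scene part the head at (565,205) hides most of the plate. I'll fit both discs by casting rim points onto the 30° plane.

```bash
cat > disc.py <<'E'
from h import *
from plan import n,u,ey,r
from bench import vision
from scipy.optimize import least_squares
t=vision.snapshot("top");s=vision.snapshot("scene")
def disc(sets,rad,c0,tilt=None):
    def f(p):
        Rz=rotm([0,0,p[3]]); N,U,Y=Rz@n,Rz@u,Rz@ey; e=[]
        for v,px in sets:
            d=ray(v,px); k=((p[:3]-v["eye"])@N)/(d@N); X=v["eye"]+d*k[:,None]-p[:3]
            e.append(np.hypot(X@Y,X@U)-rad)
        return np.concatenate(e)
    q=least_squares(f,c0,loss='soft_l1',f_scale=2); print(q.x.round(1),f(q.x).round(1)); return q.x
E
cat > d1.py <<'E'
from disc import *
f=4.2
T=lambda a:np.array([319.5,79.5])+(np.array(a)+.5)/f
S=lambda a:np.array([159.5,269.5])+(np.array(a)-[378,0]+.5)/f
ht=(t,T([(133,170),(150,152),(175,148),(230,151),(280,163),(315,180),(330,196),(180,197),(230,207),(280,212),(315,208)]))
hs=(s,S([(684,150),(680,195),(650,265),(615,295),(570,318),(525,327),(490,318),(462,295),(450,265),(448,220),(465,170),(500,128),(550,98),(600,88),(645,92),(675,118)]))
pt=(t,T([(80,318),(90,300),(115,295),(150,298),(190,307),(88,338),(110,355),(140,370),(190,386),(309,365),(302,350),(288,338),(297,384),(275,389)]))
ps=(s,S([(598,25),(604,55),(400,229),(430,236)]))
h=disc([ht,hs],62,[640,-330,277,-8]); h1=disc([ht],62,[640,-330,277,-8])
p=disc([pt,ps],75,[545,-315,225,-8]); 
q=r.sense(); 
for H in(h,):
    for L in (H[3],-7.8):
        Rl=rotm([0,0,L]); d=p[:3]-H[:3]; print(L,[round(float(d@(Rl@a)),1) for a in(n,ey,u)])
E
python3 d1.py
```

```text
[ 642.6 -327.7  277.6   -5.3] [ 0.6  0.6  5.3 10.2  6.8 -0.2  0.4  8.8  7.   7.2  3.4  1.2  0.8  3.8
  1.  -0.9 -0.6 -0.7  0.1  0.3  1.8  2.9  1.4 -1.6 -3.4 -0.4  1.4]
[ 618.1 -302.1  372.9   -4.4] [-6.  -3.1  1.6  5.   0.8 -5.2 -3.3  0.6  0.5  2.5 -0.1]
[ 547.  -316.3  223.    -7.3] [-0.9  8.7 11.6  7.1 -1.3 -0.6  2.2  6.1 10.9  0.7  2.3  4.3  4.1  4.9
  3.8  4.6  0.3  2.7]
-5.338344966727054 [-110.6, 2.4, 0.8]
-7.8 [-110.6, -1.7, 0.8]
```

Emit:
{"name": "step_arm", "arguments": {
  "targets": [
    [[3, -0.5, 3, 0, 0, 0], [3, -0.5, 3, 0, 0, 0], [3, -0.5, 3, 0, 0, 0], [3, -0.5, 3, 0, 0, 0], [3, -0.5, 3, 0, 0, 0], [3, -0.5, 3, 0, 0, 0]]
  ]
}}

```text
time: 13.43
tool_pos: [523.1, -316.1, 270.7]
tcp_rot: [150.1, 0.1, 82.2]
ft_force: [0.2, 0.2, -3.3]
finger_gap: 9.5
grip_force: 39.4
```

```bash
python3 - <<'E'
from plan import *
from crop import comp
comp("pics/view2.png",(330,90,406,180),(160,265,236,355),5.2)
q=r.sense();print(q["tool_pos"].round(1),q["tcp_rot"],q["qd"].round(2))
E
```

```text
[ 523.1 -316.1  270.6] [1.50078483e+02 1.17188460e-01 8.21889494e+01] [ 0.03 -0.01  0.05  0.07 -0.03 -0.02]
```

View pics/view2.png

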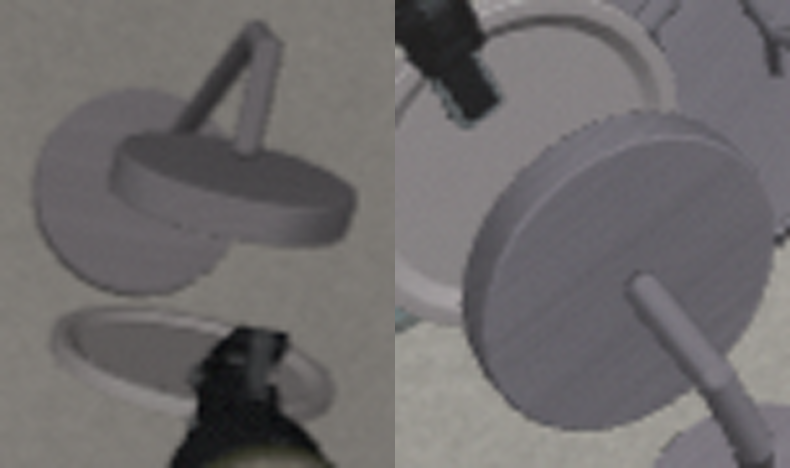

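The plate at (193,362) in the top part is in front of and parallel to the head at (235,172), within about 1–2°. Holding it there.

Emit:
{"name": "step_arm", "arguments": {
  "targets": [
    [[0, 0, 0, 0, 0, 0], [0, 0, 0, 0, 0, 0], [0, 0, 0, 0, 0, 0], [0, 0, 0, 0, 0, 0], [0, 0, 0, 0, 0, 0], [0, 0, 0, 0, 0, 0], [0, 0, 0, 0, 0, 0], [0, 0, 0, 0, 0, 0], [0, 0, 0, 0, 0, 0], [0, 0, 0, 0, 0, 0], [0, 0, 0, 0, 0, 0], [0, 0, 0, 0, 0, 0]]
  ]
}}

```text
time: 14.53
tool_pos: [523.2, -316.1, 270.8]
tcp_rot: [150.1, 0.1, 82.2]
ft_force: [-0.4, -0.4, -3.9]
finger_gap: 9.8
grip_force: 39.4
```

Emit:
{"name": "step_arm", "arguments": {
  "targets": [
    [[0, 0, 0, 0, 0, 0], [0, 0, 0, 0, 0, 0], [0, 0, 0, 0, 0, 0], [0, 0, 0, 0, 0, 0], [0, 0, 0, 0, 0, 0], [0, 0, 0, 0, 0, 0], [0, 0, 0, 0, 0, 0], [0, 0, 0, 0, 0, 0], [0, 0, 0, 0, 0, 0], [0, 0, 0, 0, 0, 0], [0, 0, 0, 0, 0, 0], [0, 0, 0, 0, 0, 0]]
  ]
}}

```text
time: 15.53
tool_pos: [523.2, -316.1, 270.8]
tcp_rot: [150.1, 0.1, 82.2]
ft_force: [-0.0, 0.5, -3.8]
finger_gap: 9.2
grip_force: 39.4
```

Emit:
{"name": "step_arm", "arguments": {
  "targets": [
    [[0, 0, 0, 0, 0, 0], [0, 0, 0, 0, 0, 0], [0, 0, 0, 0, 0, 0], [0, 0, 0, 0, 0, 0], [0, 0, 0, 0, 0, 0], [0, 0, 0, 0, 0, 0], [0, 0, 0, 0, 0, 0], [0, 0, 0, 0, 0, 0], [0, 0, 0, 0, 0, 0], [0, 0, 0, 0, 0, 0], [0, 0, 0, 0, 0, 0], [0, 0, 0, 0, 0, 0]]
  ]
}}

```text
time: 16.53
tool_pos: [523.2, -316.1, 270.8]
tcp_rot: [150.1, 0.1, 82.2]
ft_force: [0.1, -0.3, -3.8]
finger_gap: 9.5
grip_force: 39.4
```

```bash
cat > d2.py <<'E'
from disc import *
f=5.2
T=lambda a:np.array([329.5,89.5])+(np.array(a)+.5)/f
S=lambda a:np.array([159.5,264.5])+(np.array(a)-[395,0]+.5)/f
ht=(t,T([(112,165),(125,138),(160,134),(300,155),(345,180),(356,198),(340,208),(280,208),(210,198),(150,182)]))
hs=(s,S([(772,215),(765,265),(735,340),(690,390),(640,420),(590,430),(540,415),(500,380),(484,330),(488,270),(520,205),(570,160),(620,140),(680,135),(730,147),(760,175)]))
pt=(t,T([(53,335),(65,315),(95,307),(150,311),(215,323),(62,355),(95,380),(150,402),(332,385),(322,365),(300,350),(322,410),(300,421)]))
ps=(s,S([(600,0),(640,27),(665,60),(676,105),(400,300),(430,317),(462,323)]))
h=disc([ht,hs],62,[640,-330,277,-8]); p=disc([pt,ps],75,[545,-315,225,-8]); pl=disc([ps,pt],75,[545,-315,225,-8])
for L in (h[3],-7.8):
    Rl=rotm([0,0,L]); d=p[:3]-h[:3]; print(L,[round(float(d@(Rl@a)),1) for a in(n,ey,u)])
print(r.sense()["tool_pos"],r.sense()["time"])
E
python3 d2.py
```

```text
[ 641.9 -327.4  276.7   -5.8] [ 4.2  1.8  2.7  4.8 -1.3  1.7  4.1  0.6 -0.1  1.6  0.2 -1.4  0.9  1.6
  1.2 -0.2 -2.9 -2.1 -0.7  2.2  3.9  2.4 -1.  -3.4 -1.8 -0.1]
[ 552.2 -318.   227.6   -7.3] [-1.9  2.2  5.3  0.7 -0.9 -0.7  3.5  6.3 -1.2  3.   4.6  2.4  8.5 -1.6
 -1.   1.2  2.7 -2.8 -0.4  1.1]
[ 552.2 -318.   227.6   -7.3] [-1.6 -1.   1.2  2.7 -2.8 -0.4  1.1 -1.9  2.2  5.3  0.7 -0.9 -0.7  3.5
  6.3 -1.2  3.   4.6  2.4  8.5]
-5.820772669165439 [-102.7, 0.3, 2.6]
-7.8 [-102.6, -2.9, 2.6]
[ 523.19814454 -316.09708105  270.77926246] 16.6333
```

Emit:
{"name": "step_arm", "arguments": {
  "targets": [
    [[-12, 2, -3, 0, 0, 0.01], [-19, 12, -3, 0, 0, 0.03], [-26, 28, -3, 0, 0, 0.05], [-33, 46, -3, 0, 0, 0.07], [-40, 64, -3, 0, 0, 0.1], [-46, 82, -3, 0, 0, 0.13], [-50, 100, -3, 0, 0, 0.155], [-54, 118, -3, 0, 0, 0.18], [-58, 136, -6, 0, 0, 0.2], [-62, 154, -14, 0, 0, 0.22], [-65, 172, -24, 0, 0, 0.24], [-65, 182, -30, 0, 0, 0.256]]
  ]
}}

```text
time: 17.63
tool_pos: [457.6, -132.6, 239.8]
tcp_rot: [150.1, 0.1, 97.0]
ft_force: [0.6, 1.1, -4.3]
finger_gap: 9.5
grip_force: 39.7
```

Emit:
{"name": "step_arm", "arguments": {
  "targets": [
    [[0, 3.5, -4, 0, 0, 0], [0, 3.5, -4, 0, 0, 0], [0, 3.5, -4, 0, 0, 0], [0, 3.5, -4, 0, 0, 0]]
  ]
}}

```text
time: 17.97
tool_pos: [458.6, -131.4, 237.5]
tcp_rot: [150.0, 0.2, 96.8]
ft_force: [0.2, 0.0, -3.7]
finger_gap: 10.0
grip_force: 39.6
```

```bash
python3 - <<'E'
from plan import *
q=r.sense();print(q["tool_pos"].round(1),q["tcp_rot"],q["ft_force"])
E
```

```text
[ 458.6 -131.4  237.5] [150.03276983   0.16568598  96.8129836 ] [ 0.19409304  0.03788887 -3.70127649]
```

Emit:
{"name": "step_arm", "arguments": {
  "targets": [
    [[-3, 0, -10, 0, 0, 0], [-3, 0, -20, 0, 0, 0], [-3, 0, -30, 0, 0, 0], [0, 0.5, -35, 0, 0, 0], [3, 1, -40.5, 0, 0, 0], [6, 1.4, -45.5, 0, 0, 0], [9, 1.7, -51, 0, 0, 0], [12, 2, -56, 0, 0, 0], [14.5, 2.3, -60.5, 0, 0, 0], [16.5, 2.6, -64, 0, 0, 0], [18, 2.8, -66.5, 0, 0, 0], [18, 2.8, -66.5, 0, 0, 0]]
  ]
}}

```text
time: 18.97
tool_pos: [476.2, -127.5, 169.5]
tcp_rot: [150.1, 0.1, 96.9]
ft_force: [0.5, -0.6, -2.3]
finger_gap: 9.4
grip_force: 39.6
```

Emit:
{"name": "step_arm", "arguments": {
  "targets": [
    [[0.6, 0.1, -1, 0, 0, 0], [1.2, 0.1, -2, 0, 0, 0], [1.7, 0.2, -3, 0, 0, 0], [1.7, 0.2, -3, 0, 0, 0]]
  ]
}}

```text
time: 19.3
tool_pos: [477.9, -127.7, 167.3]
tcp_rot: [150.1, 0.1, 96.9]
ft_force: [0.2, 0.1, -3.0]
finger_gap: 9.6
grip_force: 39.7
```

Emit:
{"name": "step_arm", "arguments": {
  "targets": [
    [[0.3, 0, -0.5, 0, 0, 0], [0.5, 0.1, -0.9, 0, 0, 0], [0.5, 0.1, -0.9, 0, 0, 0]]
  ]
}}

```text
time: 19.55
tool_pos: [478.5, -127.8, 167.2]
tcp_rot: [150.1, 0.2, 96.9]
ft_force: [-7.8, -0.5, 4.3]
finger_gap: 9.4
grip_force: 41.2
```

Emit:
{"name": "step_arm", "arguments": {
  "targets": [
    [[0.3, 0, -0.5, 0, 0, 0], [0.5, 0.1, -0.9, 0, 0, 0], [0.5, 0.1, -0.9, 0, 0, 0]]
  ]
}}

```text
time: 19.8
tool_pos: [479.1, -127.9, 167.3]
tcp_rot: [150.0, 0.2, 96.9]
ft_force: [-18.5, 1.5, 15.4]
finger_gap: 9.8
grip_force: 43.4
```

Emit:
{"name": "step_arm", "arguments": {
  "targets": [
    [[-0.8, -0.1, 1, 0, 0, 0], [-0.8, -0.1, 1, 0, 0, 0], [-0.8, -0.1, 1, 0, 0, 0]]
  ]
}}

```text
time: 20.05
tool_pos: [478.3, -127.8, 167.2]
tcp_rot: [150.0, 0.2, 96.9]
ft_force: [-5.3, 0.8, 4.0]
finger_gap: 9.5
grip_force: 40.9
```

Emit:
{"name": "step_arm", "arguments": {
  "targets": [
    [[0, 0, 0, 0, 0, 0], [0, 0, 0, 0, 0, 0], [0, 0, 0, 0, 0, 0], [0, 0, 0, 0, 0, 0], [0, 0, 0, 0, 0, 0], [0, 0, 0, 0, 0, 0], [0, 0, 0, 0, 0, 0]]
  ],
  "fingers": -1
}}

```text
time: 20.63
tool_pos: [478.1, -127.5, 166.5]
tcp_rot: [150.1, 0.1, 96.9]
ft_force: [-0.7, 0.4, -0.3]
finger_gap: 85.4
grip_force: 0.0
```

Emit:
{"name": "step_arm", "arguments": {
  "targets": [
    [[-5, 0, 15, 0, 0, 0], [-10, 0, 32, 0, 0, 0], [-13, 0, 50, 0, 0, 0], [-13, 0, 75, 0, 0, 0], [-13, 0, 100, 0, 0, 0], [-13, 20, 130, 0, 0, 0], [-13, 50, 155, 0, 0, 0], [-13, 80, 165, 0, 0, 0], [-13, 115, 165, 0, 0, 0], [-13, 150, 165, 0, 0, 0], [-13, 180, 165, 0, 0, 0], [-13, 200, 165, 0, 0, 0]]
  ]
}}

```text
time: 21.63
tool_pos: [464.8, 75.1, 332.0]
tcp_rot: [150.0, 0.1, 97.0]
ft_force: [0.4, -0.8, -0.8]
finger_gap: 85.5
grip_force: 0.0
```

```bash
python3 - <<'E'
from plan import *
from crop import comp
q=r.sense();print(q["joint_pos"].round(1),q["tool_pos"].round(1),q["time"],q["ft_force"])
comp("pics/end.png",(190,90,290,230),(165,170,265,310),4)
import cv2,numpy as np
from bench import vision
t=vision.snapshot("top")["img"];s=vision.snapshot("scene")["img"]
for nm,i in(("top",t),("scene",s)):
    d=cv2.absdiff(i,cv2.imread(f"pics/{nm}0.png")).max(2); m=cv2.morphologyEx((d>25).astype(np.uint8),cv2.MORPH_OPEN,np.ones((3,3)))
    c,l,st,ce=cv2.connectedComponentsWithStats(m); print(nm,[(x[:5].tolist()) for x in st[1:] if x[4]>12])
E
```

```text
[  0.7 -44.7 123.4   3.2  71.5  -6.5] [464.8  75.1 332. ] 21.6333 [ 0.36035407 -0.77504026 -0.7949985 ]
top [[0, 161, 256, 223, 10411], [241, 183, 14, 33, 278], [278, 183, 6, 3, 18], [278, 188, 8, 4, 24], [198, 211, 9, 11, 67], [185, 242, 5, 12, 41], [187, 263, 3, 89, 267], [249, 266, 3, 42, 126], [243, 325, 13, 14, 135], [231, 338, 14, 14, 120], [268, 339, 14, 9, 75], [255, 341, 9, 14, 99], [187, 353, 3, 14, 42], [230, 354, 10, 6, 36], [245, 356, 5, 18, 76], [251, 357, 4, 16, 53], [222, 361, 17, 16, 138], [282, 360, 4, 24, 76], [274, 363, 4, 6, 21], [217, 378, 3, 5, 15], [228, 382, 8, 2, 16]]
scene [[77, 0, 214, 192, 10896], [186, 0, 6, 7, 22], [281, 0, 42, 38, 899], [110, 35, 14, 6, 61], [163, 45, 4, 4, 15], [136, 56, 61, 53, 845], [99, 70, 37, 31, 434], [88, 74, 27, 39, 415], [125, 76, 10, 6, 32], [265, 186, 10, 7, 43], [219, 189, 26, 27, 243], [246, 193, 19, 27, 319], [272, 194, 5, 4, 18], [230, 216, 9, 4, 35]]
```

View pics/end.png

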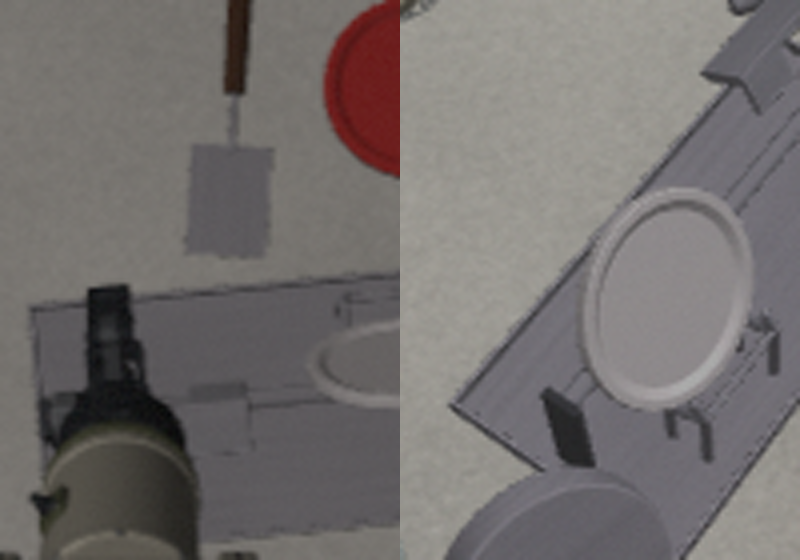

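The plate is back at its original pixels, with its centre at (667,298) in the scene part. The change masks show only the arm and the retainer moved, and the retainer is still home.

```bash
python3 -c "
from bench import r
print(r.hand_in())"
```

```text
the job is handed in; nothing more can be done
None
```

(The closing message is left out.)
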